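# Run the microtome blade holder to its stop and clamp it with the slot key

### The arm

A 6-joint arm with a two-finger parallel gripper is mounted at the origin on a cart in front of the work surface, level with it; the furniture and walls round the work are solid. World frame = base frame: x ahead of the robot, y to its left, z up, the work surface at z = 0. Lengths are in m, angles in rad, forces in N, time in s.
With the tool pointing down it reaches from about 0.4 to 0.825 m from the base axis. Payload 7 kg.
Tool frame: the origin (TCP) lies at the centre of the arm's flange, where the gripper is bolted on; the fingertips stand 178 mm ahead of it and the grasp point (between the pads) lies ahead of it (tcp_to_grasp is the z of the grasp point in the tool frame, in m); z points along the fingers, x is the direction in which the jaws open and shut, and the axes are right-handed (so a half turn about z gives the same grasp; the last joint's range is limited). The gripper opens to 88 mm and grips with 3 to 60 N. Pads are 19 mm wide; open, the fingers measure 130 mm over their backs; the gripper's body (78 mm by 193 mm) begins 47 mm behind the grasp point.
Start: joints at [1.562, 0.359, 0.012, 0, -1.224, -0.288], TCP at [0.197, 0.645, 0.405] pointing down, gripper open.
Joint ranges: [-3.07, 3.07], [-1.43, 2.12], [-1.02, 1.25], [-3.03, 1.67], [-3.05, -0], [-3.03, 3.03]. Speed limits (rad/s): [2.39, 2.39, 3.01, 3.14, 3.14, 3.14].

### API

Orientations are given as [roll, pitch, yaw] about the fixed x, y, z axes, in that order (R = Rz(yaw) Ry(pitch) Rx(roll)).
In Python, from station import get_state, grab_frame, job_done, tcp_to_grasp gives the robot as it stands.
- The arm moves only by the tool drive_tool, never from a script. Its argument "moves" is a list of rows, each a list of 7 numbers: the shift along the tool's x, y, z in mm, then the turn, a rotation vector about the tool's x, y, z in degrees, then the closure, from -1 (fully open) to 1 (shut), so that 0 is half open. In form: [[dx, dy, dz, ax, ay, az, claw], ...]. A call has 1 to 12 rows; each row is the pose to reach, as a shift and turn from the pose commanded when the call began, along the tool's axes at that moment; what a row does not reach only later rows make up. A row lasts 1/8 s, in which the tool goes at most 62.5 mm and 10.7 degrees, less where a joint would pass 70% of its speed; a pose out of reach is approached as far as the arm can. A call with a gripper value outside its range is refused whole. The fingers move at their own pace and stop on an object; "grip_force" is the grip in N (left out, the last holds). Time passes only in rows, so rows that repeat a pose let the fingers close. It gives the time, the measured TCP pose, the force and the opening at its end, in the units of the state.
- get_state(): the state, without advancing time (a new reading comes with each control period).
- grab_frame(name): name is "scene" or "top" or "wrist"; returns a dict with "img" (384x512x3 uint8, red, green, blue), "range_z" (384x512 float32, m along the optical axis (not along the pixel's ray), 0 where there is no reading), "fovy" (degrees; the focal length in pixels is half the picture's height over the tangent of half this angle, whatever the lens; pixels are square), "cx", "cy" (the principal point, pixels), "k1" (the pictures are not rectified: a ray, as slopes to the right and down, at radius r is drawn at 1 + k1 r^2 times it, then the intrinsics apply), "rvec" (rotation vector, rad) and "tvec" (3), from world to camera coordinates, as OpenCV has them. Camera axes: x right, y down, z forward; pixel columns grow to the right and rows downward; lengths in m; the calibration is good to about 2 mm. A picture is of the moment at which its call begins.
- job_done(): hands the job in, once; it reports no verdict.
The state is a dict: "t": time; "q": joint angles; "qd": joint speeds; "joint_efforts": joint torques, N m; "eef_pos": TCP position; "ee_rot": TCP orientation; "force": force on the tool from outside, world axes, zero at the start; "moment": the same for the moment, N m; "width": finger opening in m.
Only numpy, scipy, OpenCV 4.12 (cv2) and the standard library are available. Lean on these libraries where they do the work, as an engineer would, in place of code of your own. Each camera call takes 0.05 s, during which the arm holds its last target. There are 200 camera calls.

### The job

Wind the black handwheel of the microtome slide clockwise by its red crank handle until the blade holder is right up against its stop; then take the orange slot key out of its blue stand and, with the key alone, turn both brass slotted clamp screws clockwise, fully home against their end stops. Finally put the key back in its stand as it stood, upright with its collar on the rim, and let go; the blade holder must still be at its stop. Never touch the blade holder or its screws with the robot itself, only with the key, and leave the two bottles and the tip box undisturbed.

Things in the scene. Friction and masses are not known exactly. Their poses are not given: they have to be found in the camera images.
- microtome: White slide bed fixed to the bench, 150 mm (own x) by 290 mm (own y), origin on the worktop under its middle. Own z up. The blade holder slides along +y towards a grey stop bridge (top 60 mm above the worktop) with two red buttons at its +y end; the handwheel is at its -y end. Position and yaw vary.
- wheel_hub (a point): Centre of the handwheel's upper face, on its vertical axis, 63 mm above the worktop; fixed to the bed. The wheel is a black disc 106 mm across, 13 mm thick.
- crank (a point): Foot of the red crank handle, on the wheel's upper face (63 mm above the worktop), 42 mm from the wheel axis; moves with the wheel. The handle is an upright rod 18 mm across that ends 43 mm above this point. It can be pushed round with closed fingers from above (about 7 N).
- wheel (a joint): Handwheel angle, rad; grows as the wheel turns clockwise seen from above. Starts at about 0 to 1.2 and reads 2.4 when the blade holder meets its stop. The wheel stays where it is left.
- carriage (a joint): Travel of the blade holder along the bed's +y, m: 0.025 m per rad of the wheel; starts at 0 to 0.03, 0.060 at the stop. The wheel drives it.
- blade_holder: Aluminium saddle, 136 mm (x) by 83 mm (y), top face 44 mm above the worktop, with a grey blade holder 38 mm wide and 90 mm high (above the worktop) in its middle, a red guard strip along its ridge, and the two clamp screws in front of and behind that. Origin at the worktop height under its middle, axes as the bed's.
- screw_front_top (a point): Centre of the upper face of the clamp screw nearer the robot (45 mm to -x of the saddle's middle), 58 mm above the worktop. Brass head 44 mm across, with a slot right across it, 8 mm wide and 10 mm deep, open at both ends. x of this point runs along the slot, z up; it turns with the screw.
- screw_rear_top (a point): The same for the clamp screw farther from the robot (45 mm to +x of the saddle's middle).
- screw_front (a joint): Angle of the front clamp screw, rad, growing clockwise seen from above; starts at 0 to 0.2, end stop (fully home) at 1.4. It turns stiffly (0.08 N m) and stays where it is left.
- screw_rear (a joint): The same for the rear clamp screw.
- slot_key: Slot key, 126 mm high, upright, blade down, 0.13 kg; origin at the middle of the blade's lower end; z up, x along the blade's width, y across its thickness. Blade 30 mm wide, 5 mm thick (3 mm over the lowest 4 mm), 12 mm high; shank 16 mm across; black collar 60 mm across, 70 to 76 mm up; flat orange grip 52 (x) by 16 mm (y), 76 to 126 mm up, to be gripped across its 16 mm.
- key_stand: Key stand fixed to the bench: round dark foot 72 mm across and 8 mm thick, with an upright blue tube, 52 mm outside, 42 mm inside, its rim 85 mm above the worktop. Origin on the worktop on the tube's axis. The key hangs in the tube by its collar: its origin is then 15 mm above the worktop.
- reagent_a: Amber reagent bottle with a blue cap, 42 mm across, 92 mm high, a bystander; origin at the centre of its underside.
- reagent_b: White reagent bottle with a red cap, 34 mm across, 78 mm high, a bystander; origin at the centre of its underside.
- tip_box_yellow: Yellow pipette tip box with a clear lid, 90 by 126 mm, 92 mm high, a bystander; origin at the centre of its underside.
Things that resemble listed ones, but are neither listed nor needed, are in the scene too. There is more than one size of the key_stand; the one meant has the size given above.

How it is judged:
By the outcome, as a careful person would: the job done as asked, in the order asked, and still so for the second after the job is handed in, with the robot touching nothing.
It also fails if it takes over 72 s, if anything falls off the work surface, if the arm or the gripper's body presses on something with over 40 N, if the wrist force passes 120 N, or if a joint passes its speed limit or range.

## Working session

There is one attempt and no reset: what is moved stays moved. The work goes in short steps, Python scripts to look and compute and a tool call to move; the robot and the scene stay as the last step left them, time stands still between calls to the robot, and variables do not carry over. Pictures are saved under pics/ and viewed, about 8 in all and at most 12, crops included, and the job is handed in when it is done.

Besides the shell and the picture viewer there is one more tool, called after "Emit:" as name([rows], argument=value, ...), one row to a line, values as JSON. drive_tool: Moves the arm, as the interface text tells. Its arguments: {"type":"object","properties":{"moves":{"type":"array"},"grip_force":{"type":"number"}},"required":["moves"]}

```bash
ls; mkdir -p pics; cat > h.py <<'E'
import numpy as np, cv2
from station import get_state, grab_frame, job_done, tcp_to_grasp
def cam(n):
    f=grab_frame(n); h,w=f['img'].shape[:2]
    fl=h/2/np.tan(np.radians(f['fovy'])/2)
    f['K']=np.array([[fl,0,f['cx']],[0,fl,f['cy']],[0,0,1.]]); f['D']=np.array([f['k1'],0,0,0,0.])
    f['R']=cv2.Rodrigues(np.array(f['rvec'],float))[0]; f['t']=np.array(f['tvec'],float); return f
def save(f,p,crop=None,s=1):
    im=f['img'][:,:,::-1]
    if crop: im=im[crop[1]:crop[3],crop[0]:crop[2]]
    cv2.imwrite(p,cv2.resize(im,None,fx=s,fy=s,interpolation=cv2.INTER_CUBIC))
def rays(f,px):
    px=np.array(px,float).reshape(-1,1,2)
    u=cv2.undistortPoints(px,f['K'],f['D'],R=None).reshape(-1,2)
    d=np.c_[u,np.ones(len(u))]; return -f['R'].T@f['t'], d@f['R']
def onplane(f,px,z):
    c,d=rays(f,px); return c+d*((z-c[2])/d[:,2])[:,None]
def cloud(f):
    h,w=f['range_z'].shape; yy,xx=np.mgrid[:h,:w]
    u=cv2.undistortPoints(np.c_[xx.ravel(),yy.ravel()].astype(float).reshape(-1,1,2),f['K'],f['D']).reshape(-1,2)
    z=f['range_z'].ravel(); P=np.c_[u*z[:,None],z]; P=(P-f['t'])@f['R']; P[z==0]=np.nan
    return P.reshape(h,w,3)
def proj(f,P): return cv2.projectPoints(np.array(P,float).reshape(-1,3),f['rvec'],f['t'],f['K'],f['D'])[0].reshape(-1,2)
E
python3 - <<'E'
from h import *
print(get_state(), tcp_to_grasp)
a=cam('top');b=cam('scene')
for f in(a,b): print(f['fovy'],f['k1'],-f['R'].T@f['t'])
save(a,'pics/top.png',s=1.5);save(b,'pics/scene.png',s=1.5)
E
```

```text
pics
{'t': 0.0, 'q': array([ 1.56211248e+00,  3.59378044e-01,  1.10427817e-02, -3.18743276e-04,
       -1.22407693e+00, -2.88119987e-01]), 'qd': array([-4.79615108e-04,  5.39540120e-04,  1.60842524e-03, -5.29133578e-04,
        5.54537221e-05, -4.40688411e-04]), 'joint_efforts': array([-1.34668764e-03, -5.82711196e+01,  2.93064219e+01,  6.99761957e+00,
        7.26358965e-03, -1.56433121e-04]), 'eef_pos': array([0.19735113, 0.64530182, 0.40372682]), 'ee_rot': array([-3.14142075e+00, -1.63441068e-03, -1.86770886e+00]), 'force': array([-0.08079841,  0.85039936,  0.46244191]), 'moment': array([0.00285193, 0.02396042, 0.0071001 ]), 'width': 0.08807420553581559} 0.1593
51.36596563563803 -0.10675031784643861 [ 0.22628038 -0.01747267  1.36105181]
44.168599205480376 0.04348307126499273 [ 0.05148086 -0.78078729  1.03669878]
```

View pics/top.png

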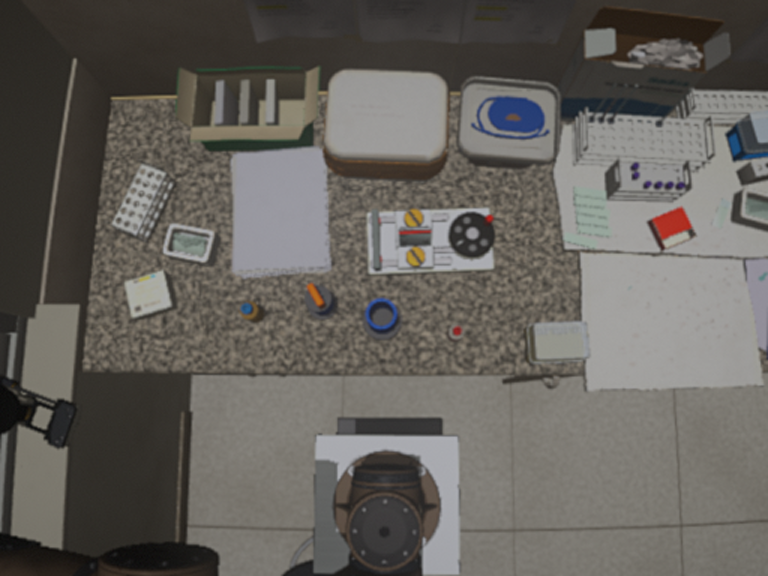

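View pics/scene.png

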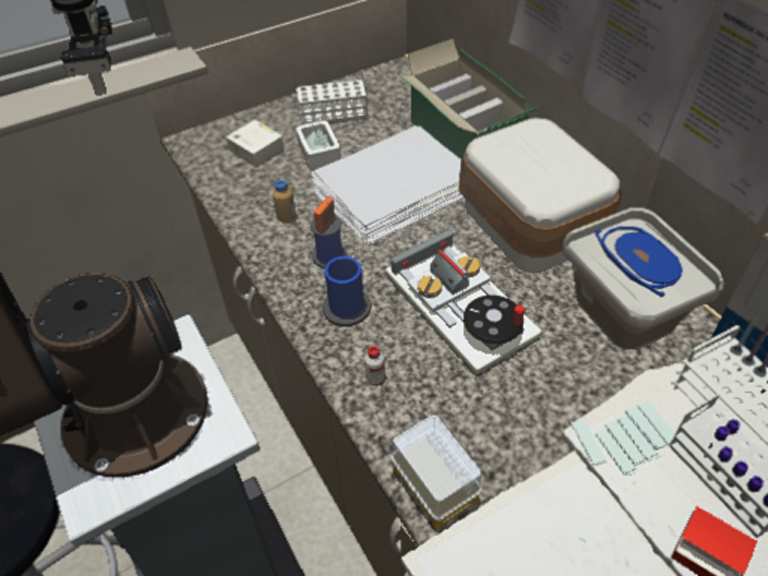

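The top view (shown at 1.5x) puts the wheel at about (472,234), the crank at (490,218), the brass screws at (414,217) and (415,257), and the stop bridge at (377,240). The key stands at (317,297). The empty, larger blue stand at (381,317) is the decoy. Next I'll measure these with masks.

```bash
cat > m.py <<'E'
from h import *
def blobs(f,lo,hi,z,box=None,amin=8):
    hsv=cv2.cvtColor(f['img'],cv2.COLOR_RGB2HSV); m=cv2.inRange(hsv,np.array(lo),np.array(hi))
    n,l,st,c=cv2.connectedComponentsWithStats(m)
    out=[]
    for i in range(1,n):
        if st[i,4]>=amin:
            p=onplane(f,[c[i]],z)[0]
            if 0.3<p[0]<0.85 and -0.4<p[1]<0.5: out.append((c[i].round(1),st[i,4],p.round(4),l==i))
    return out
E
python3 - <<'E'
from m import *
for n in('top','scene'):
    f=cam(n);C=cloud(f);print(n)
    for nm,lo,hi,z in(('red',(0,150,90),(4,255,255),.1),('red2',(174,150,90),(180,255,255),.1),('brass',(15,110,100),(27,255,255),.058),('orange',(5,170,110),(14,255,255),.141),('blue',(108,130,50),(125,255,200),.085)):
        for b in blobs(f,lo,hi,z): print(nm,*b[:3],'cloud med',np.nanmedian(C[b[3]],0).round(3))
E
```

```text
top
red [326.  145.5] 16 [ 0.6185 -0.224   0.1   ] cloud med [ 0.617 -0.223  0.105]
red [275.4 154.4] 29 [ 0.5878 -0.057   0.1   ] cloud med [ 0.592 -0.056  0.089]
red [304.4 220.1] 16 [ 0.3718 -0.148   0.1   ] cloud med [ 0.375 -0.151  0.078]
brass [277.6 143. ] 48 [ 0.6402 -0.0659  0.058 ] cloud med [ 0.641 -0.067  0.056]
brass [272.9 146.7] 47 [ 0.6271 -0.0499  0.058 ] cloud med [ 0.626 -0.05   0.057]
brass [279.1 168.7] 46 [ 0.5499 -0.0703  0.058 ] cloud med [ 0.551 -0.07   0.056]
brass [274.2 172.5] 46 [ 0.5367 -0.0538  0.058 ] cloud med [ 0.535 -0.053  0.058]
brass [210.  196.9] 24 [0.4534 0.1598 0.058 ] cloud med [0.439 0.148 0.141]
brass [167.3 208. ] 37 [0.4154 0.3015 0.058 ] cloud med [0.409 0.295 0.072]
orange [209.8 195.7] 45 [0.4426 0.149  0.141 ] cloud med [0.442 0.149 0.141]
blue [253.9 209.5] 143 [0.4076 0.0128 0.085 ] cloud med [0.406 0.012 0.107]
scene
red [300.  174.5] 32 [ 0.5827 -0.0699  0.1   ] cloud med [ 0.589 -0.063  0.09 ]
red [345.7 205.8] 31 [ 0.619  -0.2228  0.1   ] cloud med [ 0.617 -0.225  0.104]
red [248.8 233.7] 36 [ 0.3652 -0.1673  0.1   ] cloud med [ 0.373 -0.152  0.077]
brass [187.8 129.4] 60 [0.4193 0.3098 0.058 ] cloud med [0.413 0.293 0.072]
brass [309.  173.9] 39 [ 0.6294 -0.0497  0.058 ] cloud med [ 0.629 -0.05   0.057]
brass [315.7 177.3] 54 [ 0.6377 -0.0705  0.058 ] cloud med [ 0.638 -0.071  0.058]
brass [282.2 188.8] 56 [ 0.5343 -0.0568  0.058 ] cloud med [ 0.535 -0.054  0.058]
brass [289.9 191. ] 61 [ 0.5479 -0.0747  0.058 ] cloud med [ 0.548 -0.075  0.057]
orange [214.9 137.2] 50 [0.4386 0.1459 0.141 ] cloud med [0.439 0.146 0.141]
blue [227.9 180.2] 166 [0.4122 0.0291 0.085 ] cloud med [0.409 0.018 0.108]
```

```bash
python3 - <<'E'
from m import *
f=cam('top');C=cloud(f)
s=get_state()
# wheel
P=C.reshape(-1,3); I=f['img'].reshape(-1,3)
m=(P[:,2]>.055)&(P[:,2]<.07)&(abs(P[:,0]-.59)<.09)&(abs(P[:,1]+.19)<.09)&(I.max(1)<75)
Q=P[m][:,:2].astype(np.float32); (c,r)=cv2.minEnclosingCircle(Q); print('wheel',m.sum(),c,r,Q.mean(0),np.median(P[m][:,2]))
m=(P[:,2]>.05)&(P[:,2]<.07)&(abs(P[:,0]-.59)<.09)&(abs(P[:,1]-.02)<.06)
# bridge
b=(P[:,2]>.052)&(P[:,2]<.066)&(abs(P[:,0]-.59)<.09)&(P[:,1]>0)&(P[:,1]<.08);print('bridge',b.sum(),cv2.minAreaRect(P[b][:,:2].astype(np.float32)))
# orange grip
hsv=cv2.cvtColor(f['img'],cv2.COLOR_RGB2HSV)
for n in ('top','scene'):
    g=cam(n); 
    for x in blobs(g,(3,140,80),(19,255,255),.141):
        if abs(x[2][0]-.44)<.03:
            ys,xs=np.nonzero(x[3]); p=onplane(g,np.c_[xs,ys],.141); d=np.linalg.eigh(np.cov(p[:,:2].T))
            print('grip',p.mean(0),np.degrees(np.arctan2(d[1][1,1],d[1][0,1])),np.sqrt(d[0]*12))
w=cam('wrist'); Rt=cv2.Rodrigues(np.array([0,0,0.]))[0]
from scipy.spatial.transform import Rotation as Ro
R=Ro.from_euler('xyz',s['ee_rot']).as_matrix(); print('cam in tool',R.T@(-w['R'].T@w['t']-s['eef_pos']),'axes',(R.T@w['R'].T).round(3),w['fovy'])
E
```

```text
wheel 523 (0.5924481153488159, -0.19042769074440002) 0.05206633359193802 [ 0.59125024 -0.1886771 ] 0.062104502357130234
bridge 192 ((0.5848309397697449, 0.024883605539798737), (0.14034044742584229, 0.01762663573026657), 2.6518895626068115)
grip [0.44096699 0.1485453  0.141     ] -148.3284727220433 [0.01577883 0.05056863]
grip [0.43847935 0.14561658 0.141     ] -146.71552629060895 [0.01586909 0.05066853]
cam in tool [-9.97112732e-05 -6.70892330e-02  2.03108278e-02] axes [[ 1.     0.    -0.001]
 [-0.     0.968  0.252]
 [ 0.001 -0.252  0.968]] 69.60292825894346
```

```bash
cat > go.py <<'E'
# usage: go.py x y z yawdeg : TCP target -> tool-frame shift/turn from the measured pose
import sys; from h import *
from scipy.spatial.transform import Rotation as Ro
def rel(p,yaw,s=None):
    s=s or get_state(); R=Ro.from_euler('xyz',s['ee_rot'])
    T=Ro.from_euler('xyz',[np.pi,0,np.radians(yaw)])
    return np.r_[R.inv().apply(np.array(p)-s['eef_pos'])*1e3, np.degrees((R.inv()*T).as_rotvec())].round(1)
if __name__=='__main__':
    s=get_state(); print('t',s['t'],s['eef_pos'].round(4),np.degrees(s['ee_rot']).round(1),s['force'].round(1),s['q'].round(2))
    v=[float(a) for a in sys.argv[1:]]
    for i in range(0,len(v),4): print(rel(v[i:i+3],v[i+3],s))
E
python3 go.py .632 -.203 .35 162  .632 -.203 .4 162
```

```text
t 0.4 [0.1974 0.6454 0.4045] [ 180.   -0. -107.] [-0.3 -0.1  0.9] [ 1.56  0.36  0.01 -0.   -1.22 -0.29]
[ 684.2 -663.7   54.7   -0.    -0.    91. ]
[ 684.2 -663.7    4.7   -0.    -0.    91. ]
```

Emit:
drive_tool([
  [684,-664,5,0,0,91,1],
  [684,-664,5,0,0,91,1],
  [684,-664,5,0,0,91,1],
  [684,-664,5,0,0,91,1],
  [684,-664,5,0,0,91,1],
  [684,-664,5,0,0,91,1],
  [684,-664,5,0,0,91,1],
  [684,-664,5,0,0,91,1],
  [684,-664,5,0,0,91,1],
  [684,-664,5,0,0,91,1],
  [684,-664,5,0,0,91,1],
  [684,-664,5,0,0,91,1],
])

```text
t: 1.9
eef_pos: [0.5402, -0.024, 0.4012]
ee_rot: [3.141, 0.001, 2.827]
force: [-0.3, 1.0, 0.9]
width: 0.0002
```

```bash
python3 go.py .632 -.203 .35 162  .632 -.203 .251 162
```

```text
t 1.9 [ 0.5402 -0.024   0.4012] [1.80e+02 1.00e-01 1.62e+02] [-0.3  1.   0.9] [ 0.32  0.14 -0.29  0.   -1.14 -0.63]
[-1.426e+02 -1.420e+02  5.120e+01  0.000e+00  1.000e-01  0.000e+00]
[-1.425e+02 -1.420e+02  1.502e+02  0.000e+00  1.000e-01  0.000e+00]
```

Emit:
drive_tool([
  [-143,-142,51,0,0,0,1],
  [-143,-142,51,0,0,0,1],
  [-143,-142,51,0,0,0,1],
  [-143,-142,51,0,0,0,1],
  [-143,-142,51,0,0,0,1],
  [-143,-142,51,0,0,0,1],
])

```text
t: 2.65
eef_pos: [0.6315, -0.2004, 0.3502]
ee_rot: [3.141, 0.0, 2.828]
force: [-0.6, -0.1, 1.4]
width: 0.0002
```

```bash
python3 go.py .632 -.203 .251 162; python3 - <<'E'
from m import *
w=cam('wrist'); save(w,'pics/w1.png',s=1.5)
for b in blobs(w,(0,150,70),(5,255,255),.106): print(b[:3])
for b in blobs(w,(15,110,80),(27,255,255),.058): print('brass',b[:3])
E
```

```text
t 2.65 [ 0.6315 -0.2004  0.3502] [180.   0. 162.] [-0.6 -0.1  1.4] [-0.01  0.37 -0.09 -0.   -1.1  -0.3 ]
[-1.3 -2.3 99.2  0.   0.   0. ]
(array([255.4, 170.6]), np.int32(310), array([ 0.6194, -0.2256,  0.106 ]))
brass (array([443.9,   2.3]), np.int32(99), array([ 0.4207, -0.3077,  0.058 ]))
brass (array([238.8, 253.6]), np.int32(172), array([ 0.6661, -0.1364,  0.058 ]))
brass (array([263.6, 253.2]), np.int32(164), array([ 0.6404, -0.1286,  0.058 ]))
brass (array([277.4, 289.7]), np.int32(1594), array([ 0.6391, -0.0811,  0.058 ]))
```

View pics/w1.png

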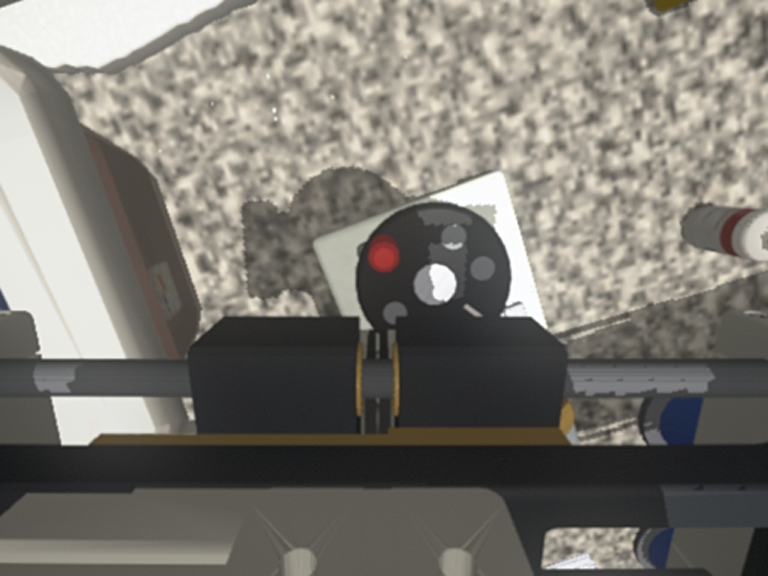

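The wrist view shows the crank at (384,254) and the hub cap at (435,285), with the lidded tubs close behind. I'll check how much clearance the wide gripper body has there.

```bash
python3 - <<'E'
from m import *
for n in('top','scene'):
    f=cam(n);P=cloud(f).reshape(-1,3)
    for y0 in np.arange(-.35,.1,.05):
        m=(P[:,1]>y0)&(P[:,1]<y0+.05)&(P[:,2]>.07)&(P[:,2]<.2)&(P[:,0]>.66)&(P[:,0]<.95)
        if m.sum()>3: print(n,y0.round(2),'min x',np.percentile(P[m,0],2).round(3),'zmax',np.percentile(P[m,2],98).round(3))
w=cam('wrist')
pts=onplane(w,[[435/1.5,285/1.5]],.063); print('hub',pts)
E
```

```text
top -0.35 min x 0.735 zmax 0.152
top -0.25 min x 0.912 zmax 0.153
top -0.2 min x 0.751 zmax 0.15
top -0.15 min x 0.725 zmax 0.175
top -0.1 min x 0.72 zmax 0.176
top -0.05 min x 0.906 zmax 0.176
top -0.0 min x 0.907 zmax 0.177
top 0.05 min x 0.729 zmax 0.176
scene -0.35 min x 0.736 zmax 0.163
scene -0.3 min x 0.739 zmax 0.164
scene -0.25 min x 0.744 zmax 0.163
scene -0.2 min x 0.748 zmax 0.157
scene -0.15 min x 0.768 zmax 0.174
scene -0.1 min x 0.727 zmax 0.175
scene -0.05 min x 0.72 zmax 0.174
scene -0.0 min x 0.722 zmax 0.174
scene 0.05 min x 0.725 zmax 0.175
hub [[ 0.59463746 -0.18831795  0.063     ]]
```

```bash
python3 go.py .635 -.189 .35 -90  .635 -.189 .251 -90
```

```text
t 2.85 [ 0.6316 -0.2     0.3507] [1.800e+02 1.000e-01 1.621e+02] [ 0.6 -0.2 -0.3] [-0.01  0.37 -0.09 -0.   -1.1  -0.3 ]
[ 1.000e-01  1.160e+01  7.000e-01 -1.000e-01  1.000e-01 -1.079e+02]
[ 3.000e-01  1.150e+01  9.970e+01 -1.000e-01  1.000e-01 -1.079e+02]
```

Emit:
drive_tool([
  [0,12,0,0,0,-108,1],
  [0,12,0,0,0,-108,1],
  [0,12,0,0,0,-108,1],
  [0,12,0,0,0,-108,1],
  [0,12,0,0,0,-108,1],
  [0,12,0,0,0,-108,1],
  [0,12,0,0,0,-108,1],
  [0,12,0,0,0,-108,1],
  [0,12,0,0,0,-108,1],
  [0,12,0,0,0,-108,1],
  [0,12,40,0,0,-108,1],
  [0,12,60,0,0,-108,1],
])

```text
t: 4.35
eef_pos: [0.6347, -0.1888, 0.2886]
ee_rot: [3.141, 0.001, -1.57]
force: [-0.2, -0.1, 0.4]
width: 0.0003
```

```bash
python3 go.py .635 -.189 .251 -90; python3 - <<'E'
from m import *
w=cam('wrist'); save(w,'pics/w2.png',s=1.2)
for b in blobs(w,(0,150,70),(5,255,255),.106): print(b[:3])
E
```

```text
t 4.35 [ 0.6347 -0.1888  0.2886] [179.9   0.  -89.9] [-0.2 -0.1  0.4] [ 0.    0.43 -0.16 -0.   -0.98  1.57]
[ 0.2 -0.3 37.6  0.1  0.   0.1]
(array([  5.1, 201.9]), np.int32(26), array([ 0.6533, -0.0368,  0.106 ]))
(array([ 82.4, 275. ]), np.int32(706), array([ 0.6031, -0.077 ,  0.106 ]))
(array([ 41.4, 292.1]), np.int32(9), array([ 0.5899, -0.0471,  0.106 ]))
```

View pics/w2.png

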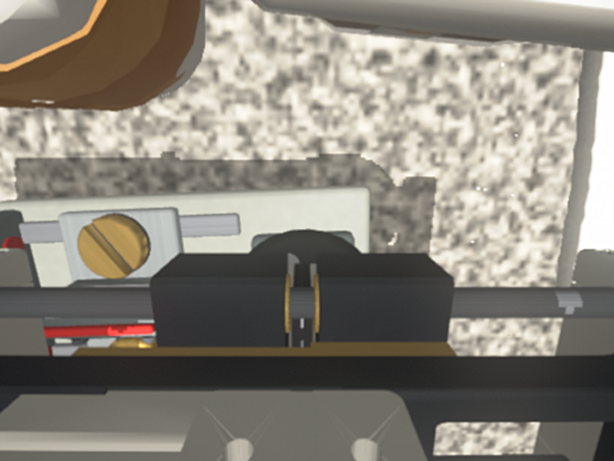

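Emit:
drive_tool([
  [0,0,15,0,0,0,1],
  [0,0,30,0,0,0,1],
  [0,0,38,0,0,0,1],
  [0,0,38,0,0,0,1],
])

```text
t: 4.9
eef_pos: [0.6353, -0.1898, 0.2511]
ee_rot: [3.141, 0.0, -1.571]
force: [0.2, 0.4, -0.8]
width: 0.0002
```

```bash
cat > arc.py <<'E'
# rows rotating rigidly about the hub axis clockwise by given degrees
import sys; from go import *
s=get_state(); H=np.array([float(sys.argv[1]),float(sys.argv[2])]); p=s['eef_pos']; y0=np.degrees(s['ee_rot'][2])
print(s['t'],p.round(4),y0.round(1),s['force'].round(1))
for a in map(float,sys.argv[3:]):
    A=-np.radians(a); M=np.array([[np.cos(A),-np.sin(A)],[np.sin(A),np.cos(A)]])
    print(a,rel(np.r_[H+M@(p[:2]-H),p[2]],y0-a,s))
E
python3 arc.py .593 -.189 5 10 15 20 25 30 35 40 45 50 55 60
```

```text
4.9 [ 0.6353 -0.1898  0.2511] -90.0 [ 0.2  0.4 -0.8]
5.0 [ 3.7  0.2  0.   0.1 -0.   5. ]
10.0 [ 7.3  0.8  0.   0.1 -0.  10. ]
15.0 [10.9  1.6  0.   0.1 -0.  15. ]
20.0 [14.4  2.8  0.   0.1 -0.  20. ]
25.0 [17.8  4.3  0.   0.1 -0.  25. ]
30.0 [21.   6.   0.   0.1 -0.  30. ]
35.0 [24.1  8.1  0.   0.1 -0.  35. ]
40.0 [27.  10.4  0.   0.1 -0.  40. ]
45.0 [29.7 12.9  0.   0.1 -0.  45. ]
50.0 [32.1 15.7  0.   0.1 -0.  50. ]
55.0 [34.3 18.6  0.   0.1 -0.  55. ]
60.0 [36.2 21.8  0.   0.1 -0.  60. ]
```

Emit:
drive_tool([
  [3.7,0.2,0,0,0,5,1],
  [7.3,0.8,0,0,0,10,1],
  [10.9,1.6,0,0,0,15,1],
  [14.4,2.8,0,0,0,20,1],
  [17.8,4.3,0,0,0,25,1],
  [21,6,0,0,0,30,1],
  [24.1,8.1,0,0,0,35,1],
  [27,10.4,0,0,0,40,1],
  [29.7,12.9,0,0,0,45,1],
  [32.1,15.7,0,0,0,50,1],
  [34.3,18.6,0,0,0,55,1],
  [36.2,21.8,0,0,0,60,1],
])

```text
t: 6.4
eef_pos: [0.6163, -0.2254, 0.2531]
ee_rot: [-3.138, 0.007, -2.62]
force: [9.6, 3.1, -4.8]
width: 0.0005
```

```bash
python3 arc.py .593 -.189 3 6 9 12 15 18 21 24 27 30; python3 - <<'E'
from m import *
for n in('top','scene'):
    w=cam(n); save(w,f'pics/{n}3.png',crop=(230,110,390,230),s=4)
    for b in blobs(w,(0,150,70),(5,255,255),.09): print(n,b[:3])
    for b in blobs(w,(15,110,90),(27,255,255),.058): print('brass',b[:3])
E
```

```text
6.4 [ 0.6163 -0.2254  0.2531] -150.1 [ 9.6  3.1 -4.8]
3.0 [ 2.3 -0.  -0.  -0.2  0.4  3. ]
6.0 [ 4.5  0.  -0.  -0.2  0.4  6. ]
9.0 [ 6.8  0.2 -0.  -0.2  0.4  9. ]
12.0 [ 9.   0.5 -0.1 -0.2  0.4 12. ]
15.0 [11.2  0.9 -0.1 -0.2  0.4 15. ]
18.0 [13.4  1.5 -0.1 -0.2  0.4 18. ]
21.0 [15.6  2.1 -0.1 -0.2  0.4 21. ]
24.0 [17.7  2.9 -0.1 -0.1  0.4 24. ]
27.0 [19.8  3.8 -0.1 -0.1  0.4 27. ]
30.0 [21.9  4.7 -0.2 -0.1  0.4 30. ]
brass (array([210.2, 197. ]), np.int32(30), array([0.4529, 0.159 , 0.058 ]))
scene (array([298.3, 172.7]), np.int32(22), array([ 0.5883, -0.0541,  0.09  ]))
scene (array([248.6, 233.8]), np.int32(41), array([ 0.368 , -0.1609,  0.09  ]))
brass (array([317.5, 116.5]), np.int32(10), array([0.7979, 0.1431, 0.058 ]))
brass (array([187.6, 129.5]), np.int32(53), array([0.4187, 0.3096, 0.058 ]))
brass (array([305.1, 170.1]), np.int32(34), array([ 0.6285, -0.0315,  0.058 ]))
brass (array([311.6, 173.8]), np.int32(56), array([ 0.636 , -0.0531,  0.058 ]))
brass (array([278.7, 184.4]), np.int32(48), array([ 0.535 , -0.0376,  0.058 ]))
brass (array([286. , 187.1]), np.int32(58), array([ 0.5465, -0.0571,  0.058 ]))
```

Emit:
drive_tool([
  [2.3,0,0,0,0,3,1],
  [4.5,0,0,0,0,6,1],
  [6.8,0.2,0,0,0,9,1],
  [9,0.5,0,0,0,12,1],
  [11.2,0.9,0,0,0,15,1],
  [13.4,1.5,0,0,0,18,1],
  [15.6,2.1,0,0,0,21,1],
  [17.7,2.9,0,0,0,24,1],
])

```text
t: 7.5
eef_pos: [0.6, -0.2316, 0.2532]
ee_rot: [-3.14, 0.009, -3.038]
force: [11.4, 3.9, -5.0]
width: 0.0004
```

```bash
python3 arc.py .593 -.189 2 4 6 8 10 12 14 16; python3 - <<'E'
from m import *
for n in('scene',):
    w=cam(n)
    for b in blobs(w,(15,110,90),(27,255,255),.058): print('brass',b[:3])
E
```

```text
7.5 [ 0.6    -0.2316  0.2532] -174.1 [11.4  3.9 -5. ]
2.0 [ 1.5 -0.1 -0.  -0.1  0.5  2. ]
4.0 [ 3.  -0.1 -0.  -0.   0.5  4. ]
6.0 [ 4.5 -0.  -0.  -0.   0.5  6. ]
8.0 [ 6.   0.1 -0.1 -0.   0.5  8. ]
10.0 [ 7.5  0.2 -0.1 -0.   0.5 10. ]
12.0 [ 9.   0.4 -0.1 -0.   0.5 12. ]
14.0 [10.5  0.7 -0.1 -0.   0.5 14. ]
16.0 [12.   1.  -0.1  0.   0.5 16. ]
brass (array([187.5, 129.4]), np.int32(53), array([0.4184, 0.3102, 0.058 ]))
brass (array([302.9, 168. ]), np.int32(34), array([ 0.6282, -0.0211,  0.058 ]))
brass (array([309.3, 171.7]), np.int32(50), array([ 0.6352, -0.0429,  0.058 ]))
brass (array([276.5, 182.5]), np.int32(43), array([ 0.5336, -0.0283,  0.058 ]))
brass (array([283.9, 185. ]), np.int32(57), array([ 0.5459, -0.0473,  0.058 ]))
```

Emit:
drive_tool([
  [1.5,0,0,0,0,2,1],
  [3,0,0,0,0,4,1],
  [4.5,0,0,0,0,6,1],
  [6,0.1,0,0,0,8,1],
  [6.8,0.2,0,0,0,9,1],
])

```text
t: 8.18
eef_pos: [0.5934, -0.2322, 0.2534]
ee_rot: [3.142, 0.01, 3.089]
force: [12.1, 3.0, -5.9]
width: 0.0007
```

Emit:
drive_tool([
  [0.8,0,0,0,0,1,1],
  [1.5,0,0,0,0,2,1],
  [2.3,0,0,0,0,3,1],
])

```text
t: 8.55
eef_pos: [0.5913, -0.2322, 0.2534]
ee_rot: [3.141, 0.01, 3.037]
force: [12.1, 1.8, -4.9]
width: 0.0006
```

```bash
python3 - <<'E'
from m import *
for n in('scene',):
    w=cam(n)
    for b in blobs(w,(15,110,90),(27,255,255),.058): print('brass',b[:3])
E
```

```text
brass (array([187.4, 129.4]), np.int32(52), array([0.4183, 0.3101, 0.058 ]))
brass (array([301.6, 167.2]), np.int32(30), array([ 0.6266, -0.0166,  0.058 ]))
brass (array([308.2, 170.7]), np.int32(53), array([ 0.6349, -0.0381,  0.058 ]))
brass (array([275.4, 181.2]), np.int32(46), array([ 0.5337, -0.0227,  0.058 ]))
brass (array([282.8, 183.9]), np.int32(56), array([ 0.5455, -0.0422,  0.058 ]))
```

Emit:
drive_tool([
  [0.8,0,0,0,0,1,1],
  [1.5,0,0,0,0,2,1],
  [2.3,0,0,0,0,3,1],
  [3,0,0,0,0,4,1],
])

```text
t: 9.1
eef_pos: [0.5884, -0.232, 0.2535]
ee_rot: [3.141, 0.01, 2.967]
force: [11.4, 1.0, -5.6]
width: 0.0002
```

Emit:
drive_tool([
  [0.8,0,0,0,0,1,1],
  [1.5,0.1,0,0,0,2,1],
  [2.3,0.1,0,0,0,3,1],
])

```text
t: 9.48
eef_pos: [0.5869, -0.232, 0.2537]
ee_rot: [3.141, 0.012, 2.915]
force: [16.3, -3.7, -9.9]
width: 0.0004
```

Emit:
drive_tool([
  [0.8,0,0,0,0,0.5,1],
  [1.6,0,0,0,0,1,1],
  [1.6,0,0,0,0,1,1],
])

```text
t: 9.85
eef_pos: [0.5862, -0.232, 0.254]
ee_rot: [3.141, 0.015, 2.899]
force: [19.2, -6.2, -11.0]
width: 0.0003
```

```bash
python3 go.py .66 -.235 .40 168; python3 - <<'E'
from m import *
for n in('scene',):
    w=cam(n); save(w,'pics/s4.png',crop=(250,140,380,250),s=5)
    for b in blobs(w,(15,110,90),(27,255,255),.058): print('brass',b[:3])
E
```

```text
t 9.85 [ 0.5862 -0.232   0.254 ] [179.9   0.8 166.1] [ 19.2  -6.2 -11. ] [-0.07  0.41 -0.28  0.   -0.86 -0.18]
[ -74.4   15.  -144.9    0.     0.8   -1.9]
brass (array([187.6, 129.5]), np.int32(52), array([0.4186, 0.3095, 0.058 ]))
brass (array([301.4, 166.8]), np.int32(29), array([ 0.6271, -0.015 ,  0.058 ]))
brass (array([307.8, 170.2]), np.int32(53), array([ 0.6349, -0.0358,  0.058 ]))
brass (array([275. , 180.8]), np.int32(47), array([ 0.5336, -0.0206,  0.058 ]))
brass (array([282.4, 183.4]), np.int32(54), array([ 0.5456, -0.0401,  0.058 ]))
```

View pics/s4.png

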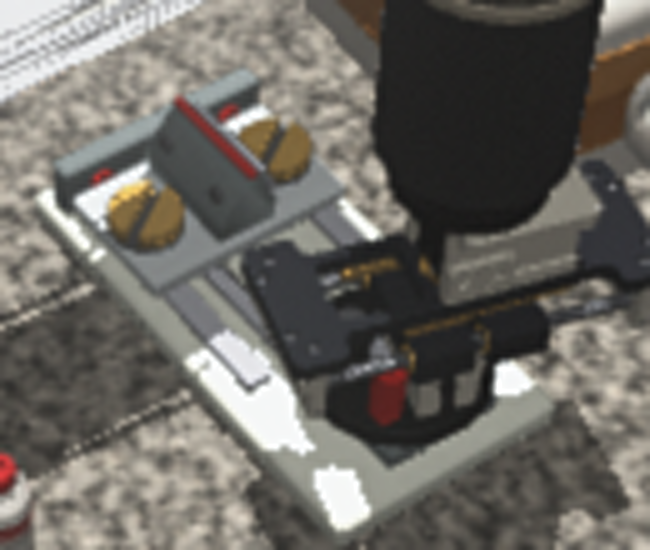

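Emit:
drive_tool([
  [1,0,0,0,0,0,1],
  [2,0,0,0,0,0,1],
  [2,0,0,0,0,0,1],
])

```text
t: 10.28
eef_pos: [0.5855, -0.2318, 0.2543]
ee_rot: [3.141, 0.018, 2.899]
force: [24.2, -7.8, -15.5]
width: 0.0002
```

Emit:
drive_tool([
  [-10,3,0,0,0,0,1],
  [-25,6,0,0,0,0,1],
  [-25,6,0,0,0,0,1],
  [-25,6,-50,0,0,0,1],
  [-25,6,-110,0,0,0,1],
  [-25,6,-150,0,0,0,0.5],
  [-25,6,-150,0,0,0,-0.2],
])

```text
t: 11.15
eef_pos: [0.605, -0.2315, 0.4061]
ee_rot: [3.141, 0.007, 2.897]
force: [-0.0, 1.1, 0.3]
width: 0.0151
```

```bash
python3 - <<'E'
from m import *
for n in('scene',):
    w=cam(n)
    for b in blobs(w,(15,110,90),(27,255,255),.058): print('brass',b[:3])
E
python3 go.py .44 .147 .40 35 .44 .147 .40 -145
```

```text
brass (array([187.6, 129.4]), np.int32(56), array([0.4189, 0.3101, 0.058 ]))
brass (array([335.8, 134.4]), np.int32(8), array([0.7951, 0.0437, 0.058 ]))
brass (array([301.3, 166.8]), np.int32(28), array([ 0.627 , -0.0148,  0.058 ]))
brass (array([307.8, 170.2]), np.int32(53), array([ 0.6349, -0.0358,  0.058 ]))
brass (array([275. , 180.8]), np.int32(47), array([ 0.5334, -0.0207,  0.058 ]))
brass (array([282.4, 183.4]), np.int32(53), array([ 0.5457, -0.0399,  0.058 ]))
t 11.2 [ 0.6045 -0.2313  0.4035] [180.    0.2 166. ] [ 0.8  0.2 -1.2] [-0.06  0.31 -0.06 -0.   -1.2  -0.18]
[2.512e+02 3.272e+02 3.000e+00 2.000e-01 0.000e+00 1.310e+02]
[ 2.512e+02  3.272e+02  3.000e+00 -0.000e+00  2.000e-01 -4.900e+01]
```

```bash
python3 go.py .535 -.06 .40 -58
```

```text
t 11.2 [ 0.6045 -0.2313  0.4035] [180.    0.2 166. ] [ 0.8  0.2 -1.2] [-0.06  0.31 -0.06 -0.   -1.2  -0.18]
[ 1.089e+02  1.493e+02  3.300e+00 -2.000e-01  1.000e-01 -1.360e+02]
```

Emit:
drive_tool([
  [109,149,3,0,0,-136,0],
  [109,149,3,0,0,-136,0],
  [109,149,3,0,0,-136,0],
  [109,149,3,0,0,-136,0],
  [109,149,3,0,0,-136,0],
  [109,149,3,0,0,-136,0],
  [109,149,3,0,0,-136,0],
  [109,149,3,0,0,-136,0],
  [109,149,3,0,0,-136,0],
  [109,149,3,0,0,-136,0],
  [109,149,3,0,0,-136,0],
  [109,149,3,0,0,-136,0],
])

```text
t: 12.7
eef_pos: [0.5344, -0.0604, 0.3972]
ee_rot: [3.139, 0.001, -1.13]
force: [-0.0, 0.2, 0.1]
width: 0.0439
```

Emit:
drive_tool([
  [0,0,0,0,0,0,0],
  [0,0,0,0,0,0,0],
])

```text
t: 12.95
eef_pos: [0.5348, -0.0603, 0.398]
ee_rot: [3.14, 0.0, -1.14]
force: [-0.8, -0.4, -0.3]
width: 0.0439
```

```bash
python3 go.py .406 .126 .40 -58; python3 - <<'E'
from m import *
w=cam('wrist'); save(w,'pics/w5.png',s=1.5)
for b in blobs(w,(14,100,60),(28,255,255),.058,amin=60): print('brass',b[:3])
E
```

```text
t 12.95 [ 0.5348 -0.0603  0.398 ] [179.9   0.  -65.3] [-0.8 -0.4 -0.3] [ 0.25  0.14 -0.3  -0.   -1.13  1.75]
[-2.231e+02  3.930e+01 -1.800e+00  1.000e-01  0.000e+00 -7.300e+00]
brass (array([371.2,  10.7]), np.int32(2054), array([ 0.7458, -0.0979,  0.058 ]))
brass (array([268.6,  82.9]), np.int32(460), array([ 0.6392, -0.0324,  0.058 ]))
brass (array([248.6,  86.9]), np.int32(441), array([ 0.6264, -0.0144,  0.058 ]))
brass (array([238.3, 158.8]), np.int32(387), array([ 0.5502, -0.0362,  0.058 ]))
brass (array([220.1, 162.8]), np.int32(390), array([ 0.537 , -0.0188,  0.058 ]))
brass (array([166.5, 252.6]), np.int32(431), array([ 0.4031, -0.0018,  0.058 ]))
brass (array([337.3, 259.5]), np.int32(299), array([ 0.4853, -0.2034,  0.058 ]))
brass (array([323. , 291.3]), np.int32(2410), array([ 0.4368, -0.209 ,  0.058 ]))
```

View pics/w5.png

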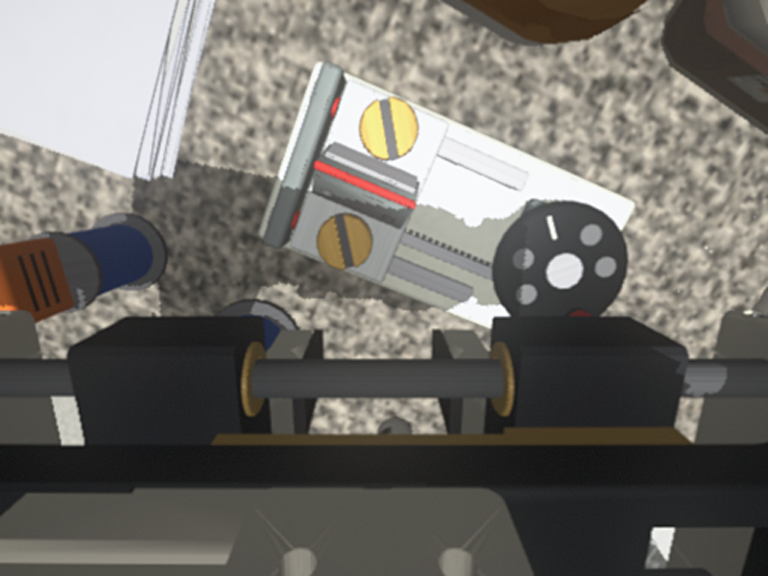

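The saddle sits against both red buttons. Both slots are clear, at (388,128) and (345,240). Now for a close look at the key.

Emit:
drive_tool([
  [-223,39,0,0,0,-7,-1],
  [-223,39,0,0,0,-7,-1],
  [-223,39,0,0,0,-7,-1],
  [-223,39,0,0,0,-7,-1],
  [-223,39,0,0,0,-7,-1],
  [-223,39,0,0,0,-7,-1],
  [-223,39,0,0,0,-7,-1],
])

```text
t: 13.88
eef_pos: [0.4061, 0.1249, 0.3986]
ee_rot: [3.141, -0.0, -1.016]
force: [0.2, 0.7, -0.6]
width: 0.0877
```

```bash
python3 go.py .44 .147 .35 -58; python3 - <<'E'
from m import *
w=cam('wrist'); save(w,'pics/w6.png',s=1.2); C=cloud(w)
for b in blobs(w,(2,130,60),(16,255,255),.141,amin=60):
    P=C[b[3]]; q=P[abs(P[:,2]-np.nanpercentile(P[:,2],80))<.004]; r=cv2.minAreaRect(q[:,:2].astype(np.float32))
    print('orange',b[:3],np.nanpercentile(P[:,2],[50,80,95]),len(q),r)
P=C.reshape(-1,3);m=(P[:,2]>.082)&(P[:,2]<.094)&(np.hypot(P[:,0]-.44,P[:,1]-.147)<.06); print('collar/rim',m.sum(),cv2.minEnclosingCircle(P[m][:,:2].astype(np.float32)))
E
```

```text
t 13.875 [0.4061 0.1249 0.3986] [180.   -0.  -58.2] [ 0.2  0.7 -0.6] [ 0.77 -0.06 -0.51  0.   -1.12  1.36]
[ -0.9 -40.4  48.6   0.   -0.   -0.2]
orange (array([249.4, 148.6]), np.int32(945), array([0.4426, 0.1498, 0.141 ])) [0.13999948 0.14070656 0.14131776] 932 ((0.4428293704986572, 0.1495596468448639), (0.050473086535930634, 0.015374439768493176), 31.26764678955078)
collar/rim 1604 ((0.4425734281539917, 0.14936545491218567), 0.02997858263552189)
```

View pics/w6.png

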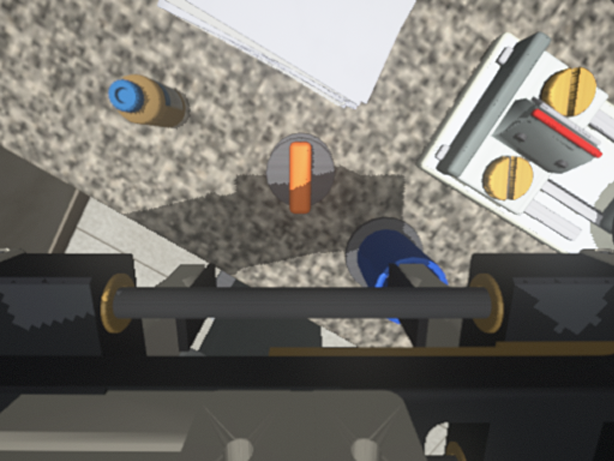

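The key stands upright and centred at (300,177), and the collar centre agrees with the grip to 0.2 mm. I'll go down and grasp it.

```bash
python3 go.py .4427 .1495 .34 -58.7 .4427 .1495 .279 -58.7
```

```text
t 13.925 [0.4062 0.1249 0.3985] [180.   -0.  -58.2] [0.3 0.7 0.9] [ 0.77 -0.06 -0.51  0.   -1.12  1.36]
[ -1.7 -44.1  58.5   0.   -0.    0.5]
[ -1.7 -44.1 119.5   0.   -0.    0.5]
```

Emit:
drive_tool([
  [-1.7,-44,20,0,0,0.5,-1],
  [-1.7,-44,58,0,0,0.5,-1],
  [-1.7,-44,58,0,0,0.5,-1],
  [-1.7,-44,100,0,0,0.5,-0.5],
  [-1.7,-44,119,0,0,0.5,0],
  [-1.7,-44,119,0,0,0.5,0],
  [-1.7,-44,119,0,0,0.5,0.4],
])

```text
t: 14.8
eef_pos: [0.4428, 0.1504, 0.2814]
ee_rot: [-3.139, -0.0, -1.023]
force: [-0.5, 0.2, 0.5]
width: 0.0537
```

Emit:
drive_tool([
  [0,0,0,0,0,0,1],
  [0,0,0,0,0,0,1],
  [0,0,0,0,0,0,1],
  [0,0,0,0,0,0,1],
], grip_force=45)

```text
t: 15.3
eef_pos: [0.4422, 0.1502, 0.2799]
ee_rot: [-3.141, -0.0, -1.022]
force: [-0.5, -0.6, 1.9]
width: 0.0159
```

```bash
python3 go.py .4427 .1495 .40 -58.7
```

```text
t 15.3 [0.4422 0.1502 0.2799] [-180.    -0.   -58.6] [-0.5 -0.6  1.9] [ 0.75  0.14 -0.6   0.   -0.83  1.37]
[ 9.000e-01 -0.000e+00 -1.201e+02 -0.000e+00 -0.000e+00  1.000e-01]
```

Emit:
drive_tool([
  [0,0,-30,0,0,0,1],
  [0,0,-80,0,0,0,1],
  [0,0,-110,0,0,0,1],
  [0,0,-110,0,0,0,1],
])

```text
t: 15.8
eef_pos: [0.4426, 0.1505, 0.392]
ee_rot: [-3.137, 0.001, -1.022]
force: [-0.9, -0.4, -1.9]
width: 0.0155
```

```bash
python3 go.py .5431 -.0268 .39 -52.8; python3 -c "
from h import *
print(get_state()['width'])"
```

```text
t 15.8 [0.4426 0.1505 0.392 ] [-179.7    0.   -58.6] [-0.9 -0.4 -1.9] [ 0.75  0.02 -0.45  0.   -1.1   1.37]
[203.7   6.7   1.8  -0.3   0.   -5.8]
0.015525571060016565
```

Emit:
drive_tool([
  [40,1,0,0,0,-2,1],
  [85,3,0,0,0,-4,1],
  [130,5,0,0,0,-6,1],
  [175,6,0,0,0,-6,1],
  [204,6.7,2,0,0,-5.8,1],
  [204,6.7,2,0,0,-5.8,1],
  [204,6.7,30,0,0,-5.8,1],
  [204,6.7,50,0,0,-5.8,1],
  [204,6.7,55,0,0,-5.8,1],
  [204,6.7,55,0,0,-5.8,1],
])

```text
t: 17.05
eef_pos: [0.5427, -0.027, 0.3346]
ee_rot: [3.141, 0.0, -0.921]
force: [0.1, -0.2, -0.9]
width: 0.0158
```

```bash
python3 go.py .5431 -.0268 .33 -52.8 .5431 -.0268 .314 -52.8;  python3 - <<'E'
from m import *
for n in('scene','wrist'):
    w=cam(n); save(w,f'pics/{n}7.png',*(((230,100,360,210),5) if n=='scene' else (None,1.2)))
E
```

```text
t 17.05 [ 0.5427 -0.027   0.3346] [180.    0.  -52.8] [ 0.1 -0.2 -0.9] [ 0.31  0.2  -0.38  0.   -0.99  1.91]
[ 0.1 -0.4  4.6  0.   0.   0. ]
[ 0.1 -0.4 20.6  0.   0.   0. ]
```

View pics/scene7.png

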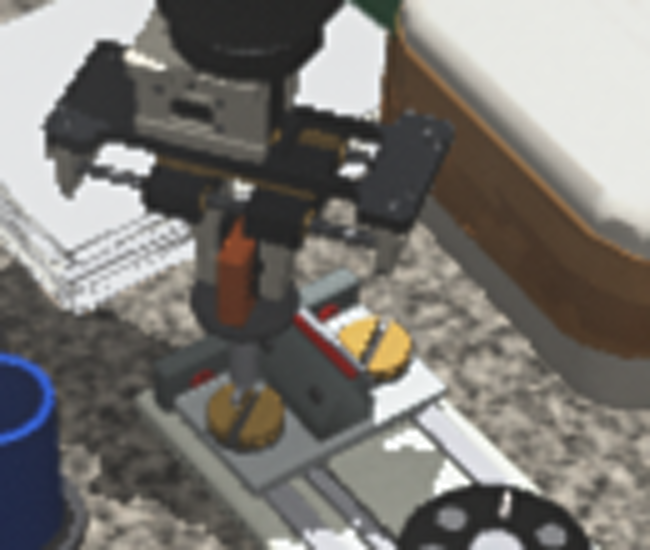

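The key blade is above the front screw's slot and lines up with it. Inserting.

Emit:
drive_tool([
  [0,0,6,0,0,0,1],
  [0,0,11,0,0,0,1],
  [0,0,16,0,0,0,1],
  [0,0,20,0,0,0,1],
  [0,0,20,0,0,0,1],
])

```text
t: 17.77
eef_pos: [0.5427, -0.0274, 0.3143]
ee_rot: [3.141, 0.0, -0.921]
force: [0.1, 0.2, -1.2]
width: 0.0159
```

Emit:
drive_tool([
  [0,0,0,0,0,6,1],
  [0,0,0,0,0,12,1],
  [0,0,0,0,0,18,1],
  [0,0,0,0,0,24,1],
  [0,0,0,0,0,30,1],
  [0,0,0,0,0,36,1],
  [0,0,0,0,0,42,1],
  [0,0,0,0,0,48,1],
  [0,0,0,0,0,54,1],
  [0,0,0,0,0,60,1],
  [0,0,0,0,0,64,1],
])

```text
t: 19.15
eef_pos: [0.5429, -0.0275, 0.3148]
ee_rot: [-3.141, -0.0, -2.041]
force: [0.9, -1.2, -2.6]
width: 0.016
```

```bash
cat > st.py <<'E'
from h import *
s=get_state(); print(s['t'],s['eef_pos'].round(4),np.degrees(s['ee_rot']).round(1),s['force'].round(1),s['moment'].round(3),s['width'].round(4),s['q'].round(2))
E
python3 st.py
```

```text
Traceback (most recent call last):
  File "st.py", line 2, in <module>
    s=get_state(); print(s['t'],s['eef_pos'].round(4),np.degrees(s['ee_rot']).round(1),s['force'].round(1),s['moment'].round(3),s['width'].round(4),s['q'].round(2))
                                                                                                                                ^^^^^^^^^^^^^^^^
AttributeError: 'float' object has no attribute 'round'
```

Continuing in small steps until the stop.

Emit:
drive_tool([
  [0,0,0,0,0,3,1],
  [0,0,0,0,0,6,1],
  [0,0,0,0,0,8,1],
])

```text
t: 19.52
eef_pos: [0.5429, -0.0275, 0.3148]
ee_rot: [-3.141, -0.0, -2.179]
force: [1.2, -2.0, -2.3]
width: 0.0159
```

```bash
sed -i "s/s\['width'\].round(4)/s['width']/" st.py; python3 st.py
```

```text
19.525 [ 0.5429 -0.0275  0.3148] [-180.    -0.  -124.9] [ 1.2 -2.  -2.3] [-0.534 -0.271  0.136] 0.01587601192907877 [ 0.31  0.22 -0.4   0.   -0.95  0.65]
```

Emit:
drive_tool([
  [0,0,0,0,0,2,1],
  [0,0,0,0,0,4,1],
  [0,0,0,0,0,4,1],
])

```text
t: 19.9
eef_pos: [0.5428, -0.0274, 0.3148]
ee_rot: [-3.141, -0.0, -2.248]
force: [0.6, -1.8, -1.5]
width: 0.0161
```

```bash
python3 st.py
```

```text
19.9 [ 0.5428 -0.0274  0.3148] [-180.    -0.  -128.8] [ 0.6 -1.8 -1.5] [-0.874 -0.437  0.065] 0.01610032335806874 [ 0.31  0.22 -0.4   0.   -0.95  0.58]
```

Emit:
drive_tool([
  [0,0,0,0,0,2,1],
  [0,0,0,0,0,4,1],
  [0,0,0,0,0,4,1],
])

```text
t: 20.27
eef_pos: [0.5428, -0.0274, 0.3148]
ee_rot: [-3.141, 0.0, -2.318]
force: [1.3, -1.3, -1.7]
width: 0.0162
```

```bash
python3 st.py
```

```text
20.275 [ 0.5428 -0.0274  0.3148] [-180.     0.  -132.8] [ 1.3 -1.3 -1.7] [-0.907 -0.534  0.047] 0.016203937436629273 [ 0.31  0.22 -0.4   0.   -0.95  0.51]
```

```bash
python3 - <<'E'
from m import *
a=cam('scene'); w=cam('wrist')
A=cv2.resize(a['img'][100:210,230:360],(520,440),interpolation=cv2.INTER_CUBIC); B=cv2.resize(w['img'][:230,110:400],(None if 0 else (280*1,222)))
cv2.imwrite('pics/c8.png',np.hstack([A,np.vstack([B,np.zeros((218,280,3),np.uint8)])])[:,:,::-1])
for b in blobs(a,(15,110,80),(27,255,255),.058): print('brass',b[:3])
E
```

```text
brass (array([316.2, 115.4]), np.int32(15), array([0.7976, 0.1498, 0.058 ]))
brass (array([187.6, 129.4]), np.int32(55), array([0.4187, 0.31  , 0.058 ]))
brass (array([333.3, 132.5]), np.int32(11), array([0.794 , 0.0548, 0.058 ]))
brass (array([353.9, 153.9]), np.int32(8), array([ 0.7877, -0.0535,  0.058 ]))
brass (array([360.9, 154.5]), np.int32(17), array([ 0.8034, -0.0667,  0.058 ]))
brass (array([367.6, 157.7]), np.int32(11), array([ 0.8113, -0.0875,  0.058 ]))
brass (array([301.1, 166.8]), np.int32(35), array([ 0.6263, -0.0145,  0.058 ]))
brass (array([307.8, 170.1]), np.int32(57), array([ 0.6351, -0.0357,  0.058 ]))
brass (array([279.3, 184.1]), np.int32(85), array([ 0.537 , -0.0376,  0.058 ]))
```

View pics/c8.png

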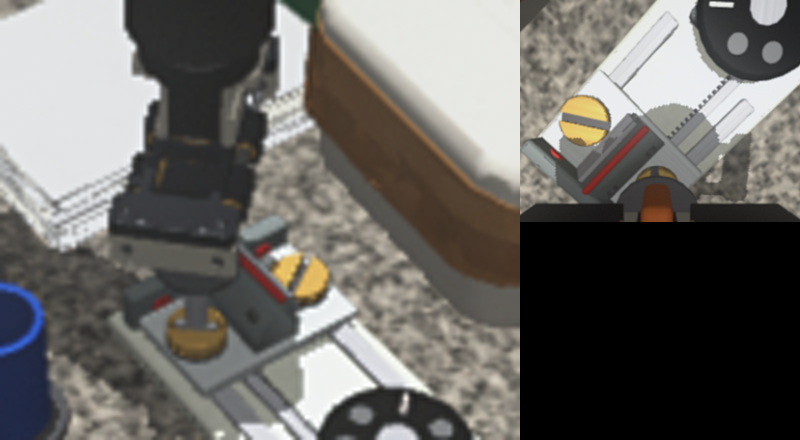

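Emit:
drive_tool([
  [0,0,0,0,0,2,1],
  [0,0,0,0,0,4,1],
  [0,0,0,0,0,4,1],
], grip_force=58)

```text
t: 20.75
eef_pos: [0.5428, -0.0274, 0.3148]
ee_rot: [-3.141, -0.0, -2.388]
force: [1.7, -0.9, -1.1]
width: 0.0158
```

```bash
python3 st.py
```

```text
20.75 [ 0.5428 -0.0274  0.3148] [-180.    -0.  -136.8] [ 1.7 -0.9 -1.1] [-0.956 -0.515  0.283] 0.01582422435042783 [ 0.31  0.22 -0.4   0.   -0.95  0.44]
```

Emit:
drive_tool([
  [0,0,0,0,0,2,1],
  [0,0,0,0,0,4,1],
  [0,0,0,0,0,4,1],
])

```text
t: 21.12
eef_pos: [0.5428, -0.0273, 0.3148]
ee_rot: [-3.141, -0.0, -2.457]
force: [0.5, -2.2, -1.2]
width: 0.0155
```

```bash
python3 st.py
```

```text
21.125 [ 0.5428 -0.0273  0.3148] [-180.    -0.  -140.8] [ 0.5 -2.2 -1.2] [-0.86  -0.469  0.909] 0.015474893561223188 [ 0.31  0.22 -0.4   0.   -0.95  0.37]
```

The moment rose from about 0.05 to 0.9 N·m, so the front screw is home. I'll ease off, lift out, and measure the slot.

Emit:
drive_tool([
  [0,0,0,0,0,-4,1],
  [0,0,0,0,0,-8,1],
  [0,0,0,0,0,-8,1],
  [0,0,-8,0,0,-8,1],
  [0,0,-20,0,0,-8,1],
  [0,0,-45,0,0,-8,1],
  [0,0,-75,0,0,-8,1],
  [0,0,-75,0,0,-8,1],
])

```text
t: 22.12
eef_pos: [0.5434, -0.0273, 0.3932]
ee_rot: [-3.138, 0.005, -2.318]
force: [-0.2, -0.1, -1.5]
width: 0.0157
```

```bash
python3 st.py; python3 go.py .63 -.022 .39 -54.6; python3 - <<'E'
from m import *
for n in('scene','top','wrist'):
    a=cam(n)
    for b in blobs(a,(14,100,80),(28,255,255),.058,amin=15):
        if abs(b[2][1]+.03)<.04 and .5<b[2][0]<.67: print(n,b[:3])
E
```

```text
22.125 [ 0.5434 -0.0273  0.3932] [-179.8    0.3 -132.8] [-0.2 -0.1 -1.5] [ 0.06  -0.052 -0.013] 0.015707876648896706 [ 0.31  0.15 -0.3   0.   -1.12  0.51]
t 22.125 [ 0.5434 -0.0273  0.3932] [-179.8    0.3 -132.8] [-0.2 -0.1 -1.5] [ 0.31  0.15 -0.3   0.   -1.12  0.51]
[-62.7 -59.9   3.7  -0.3   0.1 -78.2]
scene (array([301.2, 167. ]), np.int32(37), array([ 0.6263, -0.0154,  0.058 ]))
scene (array([307.8, 170.1]), np.int32(57), array([ 0.6351, -0.0357,  0.058 ]))
scene (array([278.6, 182.3]), np.int32(144), array([ 0.5389, -0.0311,  0.058 ]))
top (array([262.5, 171.1]), np.int32(22), array([ 0.5414, -0.0145,  0.058 ]))
top (array([268. , 173.7]), np.int32(41), array([ 0.5326, -0.0332,  0.058 ]))
wrist (array([195.6, 113.6]), np.int32(467), array([ 0.6386, -0.0334,  0.058 ]))
wrist (array([192.4, 133.6]), np.int32(436), array([ 0.6261, -0.0155,  0.058 ]))
wrist (array([241.2, 174.6]), np.int32(231), array([ 0.5559, -0.0235,  0.058 ]))
wrist (array([261.1, 173.8]), np.int32(258), array([ 0.541 , -0.0409,  0.058 ]))
```

```bash
python3 go.py .6323 -.0233 .39 -54.9
```

```text
t 22.275 [ 0.5424 -0.0274  0.3896] [ 180.    -0.  -132.8] [-0.4 -0.7 -1.7] [ 0.31  0.15 -0.3  -0.   -1.12  0.51]
[-64.1 -63.1  -0.5   0.    0.  -77.9]
```

Emit:
drive_tool([
  [-8,-8,-1,0,0,-9,1],
  [-17,-16,-1,0,0,-18,1],
  [-25,-25,-1,0,0,-27,1],
  [-33,-33,-1,0,0,-36,1],
  [-42,-41,-1,0,0,-45,1],
  [-50,-50,-1,0,0,-54,1],
  [-58,-58,-1,0,0,-63,1],
  [-64,-63,-1,0,0,-72,1],
  [-64,-63,-1,0,0,-78,1],
  [-64,-63,-1,0,0,-78,1],
])

```text
t: 23.52
eef_pos: [0.6324, -0.0232, 0.3895]
ee_rot: [3.14, 0.001, -0.957]
force: [0.6, -0.4, -1.0]
width: 0.016
```

```bash
python3 go.py .6323 -.0233 .33 -54.9;  python3 - <<'E'
from m import *
a=cam('top');C=cloud(a)
for b in blobs(a,(2,130,60),(16,255,255),.24,amin=10): print('orange',b[:3])
w=cam('wrist')
for b in blobs(w,(14,100,80),(28,255,255),.058,amin=15):
    if abs(b[2][1]+.03)<.04 and .5<b[2][0]<.67: print('w',b[:3])
E
```

```text
t 23.525 [ 0.6324 -0.0232  0.3895] [ 1.799e+02  1.000e-01 -5.490e+01] [ 0.6 -0.4 -1. ] [ 0.27  0.3  -0.11 -0.   -1.16  1.91]
[ 0.1 -0.  59.5  0.1  0.1  0. ]
orange (array([230.7, 111. ]), np.int32(159), array([0.6828, 0.0805, 0.24  ]))
w (array([242.7, 173.9]), np.int32(250), array([ 0.6328, -0.0101,  0.058 ]))
w (array([262.3, 174.2]), np.int32(255), array([ 0.6454, -0.0286,  0.058 ]))
w (array([212.5, 255. ]), np.int32(165), array([ 0.5273, -0.0374,  0.058 ]))
```

Slot direction from these halves is about 34–35°, which matches. Descending to insert.

Emit:
drive_tool([
  [0,0,30,0,0,0,1],
  [0,0,54,0,0,0,1],
  [0,0,60,0,0,0,1],
  [0,0,64,0,0,0,1],
  [0,0,68,0,0,0,1],
  [0,0,72,0,0,0,1],
  [0,0,75,0,0,0,1],
  [0,0,75,0,0,0,1],
])

```text
t: 24.62
eef_pos: [0.6324, -0.0232, 0.3156]
ee_rot: [3.141, 0.0, -0.956]
force: [0.0, 0.1, -1.2]
width: 0.0156
```

```bash
python3 st.py
```

```text
24.625 [ 0.6324 -0.0232  0.3156] [180.    0.  -54.8] [ 0.   0.1 -1.2] [-0.048 -0.122  0.014] 0.015562449315511142 [ 0.27  0.36 -0.2  -0.   -1.01  1.91]
```

Emit:
drive_tool([
  [0,0,1,0,0,6,1],
  [0,0,1,0,0,12,1],
  [0,0,1,0,0,18,1],
  [0,0,1,0,0,24,1],
  [0,0,1,0,0,30,1],
  [0,0,1,0,0,36,1],
  [0,0,1,0,0,42,1],
  [0,0,1,0,0,48,1],
  [0,0,1,0,0,54,1],
  [0,0,1,0,0,60,1],
  [0,0,1,0,0,66,1],
  [0,0,1,0,0,70,1],
])

```text
t: 26.12
eef_pos: [0.6328, -0.0236, 0.3152]
ee_rot: [-3.14, -0.0, -2.181]
force: [0.5, -2.3, -0.2]
width: 0.0158
```

```bash
python3 st.py
```

```text
26.125 [ 0.6328 -0.0236  0.3152] [-179.9   -0.  -124.9] [ 0.5 -2.3 -0.2] [-0.875 -0.342  0.09 ] 0.015757009068555514 [ 0.27  0.36 -0.2   0.   -1.01  0.69]
```

Emit:
drive_tool([
  [0,0,0,0,0,3,1],
  [0,0,0,0,0,6,1],
  [0,0,0,0,0,6,1],
])

```text
t: 26.5
eef_pos: [0.6327, -0.0235, 0.3152]
ee_rot: [-3.141, 0.0, -2.282]
force: [0.8, -1.7, 0.5]
width: 0.0157
```

```bash
python3 st.py
```

```text
26.5 [ 0.6327 -0.0235  0.3152] [-179.9    0.  -130.8] [ 0.8 -1.7  0.5] [-0.978 -0.353  0.017] 0.015700327664468463 [ 0.27  0.36 -0.2   0.   -1.01  0.59]
```

Emit:
drive_tool([
  [0,0,0,0,0,2,1],
  [0,0,0,0,0,4,1],
  [0,0,0,0,0,4,1],
])

```text
t: 26.88
eef_pos: [0.6326, -0.0233, 0.315]
ee_rot: [-3.141, 0.0, -2.353]
force: [0.8, -3.1, 0.4]
width: 0.0155
```

```bash
python3 st.py
```

```text
26.875 [ 0.6326 -0.0233  0.315 ] [-180.     0.  -134.8] [ 0.8 -3.1  0.4] [-1.174 -0.293  0.049] 0.015488417739560676 [ 0.27  0.36 -0.2   0.   -1.01  0.52]
```

Emit:
drive_tool([
  [0,0,0,0,0,2,1],
  [0,0,0,0,0,4,1],
  [0,0,0,0,0,4,1],
])

```text
t: 27.25
eef_pos: [0.6325, -0.0232, 0.3149]
ee_rot: [-3.141, -0.0, -2.423]
force: [0.7, -3.2, 2.2]
width: 0.0157
```

```bash
python3 st.py
```

```text
27.25 [ 0.6325 -0.0232  0.3149] [-180.    -0.  -138.8] [ 0.7 -3.2  2.2] [-1.576 -0.273  0.616] 0.015671878926965033 [ 0.27  0.36 -0.2   0.   -1.01  0.45]
```

Emit:
drive_tool([
  [0,0,0,0,0,2,1],
  [0,0,0,0,0,4,1],
  [0,0,0,0,0,4,1],
])

```text
t: 27.62
eef_pos: [0.6325, -0.0232, 0.3149]
ee_rot: [-3.141, 0.0, -2.492]
force: [-0.0, -3.0, 2.9]
width: 0.016
```

```bash
python3 st.py
```

```text
27.625 [ 0.6325 -0.0232  0.3149] [-180.     0.  -142.8] [-0.  -3.   2.9] [-1.319 -0.185  1.164] 0.015969096741788643 [ 0.27  0.36 -0.2   0.   -1.01  0.38]
```

The rear screw is home too, with the moment at 1.16 N·m. Ease off, lift out, and check both slots.

Emit:
drive_tool([
  [0,0,0,0,0,-4,1],
  [0,0,0,0,0,-8,1],
  [0,0,0,0,0,-8,1],
  [0,0,-8,0,0,-8,1],
  [0,0,-20,0,0,-8,1],
  [0,0,-45,0,0,-8,1],
  [0,0,-75,0,0,-8,1],
  [0,0,-75,0,0,-8,1],
])

```text
t: 28.62
eef_pos: [0.6331, -0.0231, 0.3935]
ee_rot: [-3.138, 0.005, -2.353]
force: [-0.0, -0.2, -1.5]
width: 0.0156
```

```bash
python3 st.py; python3 go.py .4422 .1502 .40 -58.6; python3 - <<'E'
from m import *
a=cam('top')
for n in ('top','wrist'):
  a=cam(n)
  for b in blobs(a,(14,100,80),(28,255,255),.058,amin=15):
    if abs(b[2][1]+.03)<.04 and .5<b[2][0]<.67: print(n,b[:3])
E
```

```text
28.625 [ 0.6331 -0.0231  0.3935] [-179.8    0.3 -134.8] [-0.  -0.2 -1.5] [ 0.021 -0.013  0.004] 0.015593257940527757 [ 0.27  0.3  -0.1   0.   -1.16  0.52]
t 28.625 [ 0.6331 -0.0231  0.3935] [-179.8    0.3 -134.8] [-0.  -0.2 -1.5] [ 0.27  0.3  -0.1   0.   -1.16  0.52]
[ 1.160e+01  2.575e+02 -7.400e+00 -3.000e-01  1.000e-01 -7.620e+01]
top (array([262.6, 143.9]), np.int32(37), array([ 0.6369, -0.0149,  0.058 ]))
top (array([267.5, 146.8]), np.int32(42), array([ 0.6264, -0.0314,  0.058 ]))
top (array([263.8, 168.9]), np.int32(47), array([ 0.5491, -0.019 ,  0.058 ]))
top (array([268.4, 172.9]), np.int32(51), array([ 0.5353, -0.0344,  0.058 ]))
wrist (array([261. , 173.3]), np.int32(266), array([ 0.6307, -0.0369,  0.058 ]))
wrist (array([241.1, 174.4]), np.int32(236), array([ 0.6459, -0.0198,  0.058 ]))
wrist (array([290.1, 254.1]), np.int32(176), array([0.5327, 0.0085, 0.058 ]))
```

Emit:
drive_tool([
  [2,30,-7,0,0,-9,1],
  [3,60,-7,0,0,-18,1],
  [5,90,-7,0,0,-27,1],
  [6,120,-7,0,0,-36,1],
  [8,150,-7,0,0,-45,1],
  [9,180,-7,0,0,-54,1],
  [10,210,-7,0,0,-63,1],
  [11,240,-7,0,0,-72,1],
  [11.6,257.5,-7,0,0,-76.2,1],
  [11.6,257.5,-7,0,0,-76.2,1],
  [11.6,257.5,-7,0,0,-76.2,1],
])

```text
t: 30.15
eef_pos: [0.4417, 0.1498, 0.3964]
ee_rot: [3.141, -0.0, -1.024]
force: [0.6, 0.2, -0.6]
width: 0.0158
```

```bash
python3 go.py .4422 .1502 .2799 -58.6; python3 - <<'E'
from m import *
a=cam('top')
for n in ('top','scene'):
  a=cam(n)
  for b in blobs(a,(14,100,80),(28,255,255),.058,amin=15):
    if abs(b[2][1]+.03)<.04 and .5<b[2][0]<.67: print(n,b[:3])
save(a,'pics/s9.png',crop=(170,60,300,190),s=4.5)
E
```

```text
t 30.15 [0.4417 0.1498 0.3964] [180.   -0.  -58.7] [ 0.6  0.2 -0.6] [ 0.75  0.01 -0.44  0.   -1.12  1.37]
[-1.000e-01 -7.000e-01  1.165e+02  0.000e+00 -0.000e+00 -1.000e-01]
top (array([262.8, 143.2]), np.int32(44), array([ 0.6392, -0.0154,  0.058 ]))
top (array([267.2, 147.1]), np.int32(45), array([ 0.6254, -0.0304,  0.058 ]))
top (array([263.8, 168.9]), np.int32(47), array([ 0.5491, -0.019 ,  0.058 ]))
top (array([268.4, 172.9]), np.int32(51), array([ 0.5353, -0.0344,  0.058 ]))
scene (array([305.1, 168.6]), np.int32(113), array([ 0.6322, -0.0266,  0.058 ]))
scene (array([278.7, 182.4]), np.int32(147), array([ 0.5391, -0.0314,  0.058 ]))
```

View pics/s9.png

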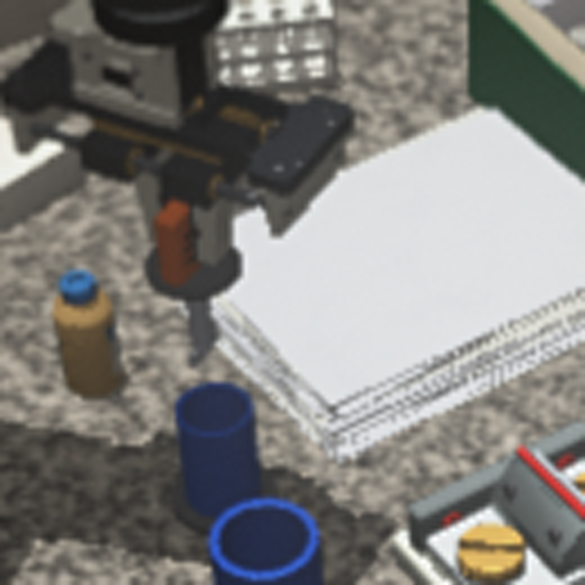

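Both slots now lie at about -42°. The key hangs upright over the right-sized stand at (215,420). Lowering.

Emit:
drive_tool([
  [0,-0.7,25,0,0,0,1],
  [0,-0.7,55,0,0,0,1],
  [0,-0.7,80,0,0,0,1],
  [0,-0.7,100,0,0,0,1],
  [0,-0.7,110,0,0,0,1],
  [0,-0.7,115,0,0,0,1],
  [0,-0.7,116,0,0,0,1],
  [0,-0.7,116,0,0,0,1],
])

```text
t: 31.3
eef_pos: [0.4424, 0.1505, 0.2813]
ee_rot: [-3.141, 0.0, -1.023]
force: [0.9, 0.3, -0.9]
width: 0.0158
```

```bash
python3 st.py
```

```text
31.3 [0.4424 0.1505 0.2813] [-179.9    0.   -58.6] [ 0.9  0.3 -0.9] [-0.08  -0.074 -0.06 ] 0.015790146794222953 [ 0.75  0.14 -0.6   0.   -0.83  1.37]
```

Emit:
drive_tool([
  [0,0,1,0,0,0,1],
  [0,0,2,0,0,0,1],
  [0,0,2,0,0,0,1],
])

```text
t: 31.68
eef_pos: [0.4423, 0.1505, 0.2799]
ee_rot: [-3.14, -0.0, -1.022]
force: [-3.7, -0.3, 10.6]
width: 0.0156
```

Contact on the rim is +10 N. I'll back off slightly, open gently, and retreat.

Emit:
drive_tool([
  [0,0,-0.5,0,0,0,1],
  [0,0,-0.5,0,0,0,0.6],
  [0,0,-0.5,0,0,0,0.4],
  [0,0,-0.5,0,0,0,0.2],
  [0,0,-0.5,0,0,0,0],
  [0,0,-0.5,0,0,0,0],
  [0,0,-30,0,0,0,0],
  [0,0,-70,0,0,0,0],
  [0,0,-110,0,0,0,0],
  [0,30,-120,0,0,0,0],
  [0,42,-120,0,0,0,0],
  [0,42,-120,0,0,0,0],
], grip_force=20)

```text
t: 33.17
eef_pos: [0.4058, 0.1281, 0.3986]
ee_rot: [-3.141, 0.0, -1.022]
force: [1.4, -0.2, -0.2]
width: 0.044
```

```bash
python3 st.py; python3 - <<'E'
from m import *
w=cam('wrist'); C=cloud(w)
for b in blobs(w,(2,130,60),(16,255,255),.141,amin=60):
    P=C[b[3]]; q=P[abs(P[:,2]-np.nanpercentile(P[:,2],80))<.004]; r=cv2.minAreaRect(q[:,:2].astype(np.float32))
    print('orange',b[:3],np.nanpercentile(P[:,2],[50,80,95]),len(q),r)
P=C.reshape(-1,3);m=(P[:,2]>.080)&(P[:,2]<.1)&(np.hypot(P[:,0]-.4426,P[:,1]-.1494)<.05); print('collar',m.sum(),cv2.minEnclosingCircle(P[m][:,:2].astype(np.float32)),np.percentile(P[m][:,2],[5,50,95]))
a=cam('top')
for b in blobs(a,(14,100,80),(28,255,255),.058,amin=15):
    if abs(b[2][1]+.03)<.04 and .5<b[2][0]<.67: print(b[:3])
for b in blobs(a,(0,150,70),(5,255,255),.106): print('red',b[:3])
s=cam('scene')
A=cv2.resize(s['img'][70:340,130:400],(540,540)); cv2.imwrite('pics/f.png',A[:,:,::-1])
E
```

```text
33.175 [0.4058 0.1281 0.3986] [-180.     0.   -58.6] [ 1.4 -0.2 -0.2] [-0.044 -0.08  -0.022] 0.04399748425448316 [ 0.77 -0.06 -0.51 -0.   -1.12  1.35]
orange (array([251.1, 150.1]), np.int32(914), array([0.4423, 0.1511, 0.141 ])) [0.1399602  0.14067446 0.14139432] 908 ((0.4424525797367096, 0.15079165995121002), (0.04967474937438965, 0.01504874974489212), 31.388212203979492)
collar 1631 ((0.4424343705177307, 0.15087918937206268), 0.029888495802879333) [0.08921008 0.09038351 0.09157474]
(array([262.8, 143.2]), np.int32(44), array([ 0.6392, -0.0154,  0.058 ]))
(array([267.2, 147. ]), np.int32(44), array([ 0.6258, -0.0305,  0.058 ]))
(array([263.8, 168.9]), np.int32(47), array([ 0.5491, -0.019 ,  0.058 ]))
(array([268.4, 172.9]), np.int32(51), array([ 0.5353, -0.0344,  0.058 ]))
red (array([266.9, 154.7]), np.int32(26), array([ 0.5848, -0.029 ,  0.106 ]))
red (array([324.9, 161.2]), np.int32(23), array([ 0.5633, -0.2177,  0.106 ]))
red (array([304.4, 220.1]), np.int32(17), array([ 0.3711, -0.1473,  0.106 ]))
```

View pics/f.png

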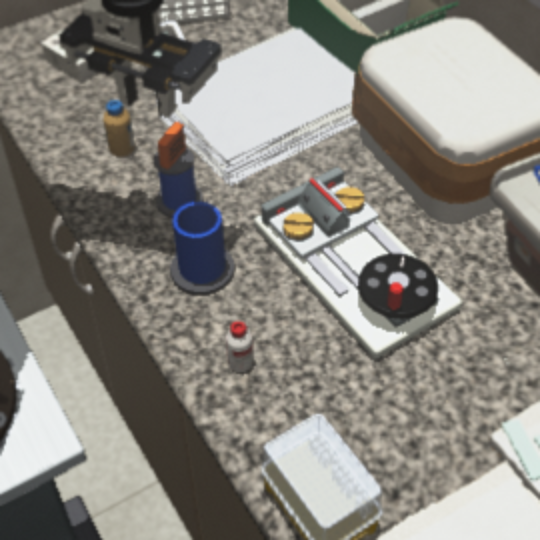

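The key is back, upright with its collar on the rim at (173,150). The screws are home, the carriage is unmoved and the bystanders are in place. Handing in.

```bash
python3 -c "
from station import job_done; print(job_done())"
```

```text
the job is handed in; nothing more can be done
None
```

I did the whole job in the order asked and handed it in at about 33 s, well inside the 72 s limit; the hand-in gave no verdict.

- **Handwheel:** I pushed the crank clockwise with closed fingers until the blade holder met its stop. The last 2 mm of push only raised the force from about 19 to 24 N, with no further carriage travel seen. The wrist view showed the saddle against both red buttons.
- **Screws:** I turned both with the key only. The twisting moment jumped from about 0.05 N·m to 0.9 N·m (front) and 1.16 N·m (rear). Both slots ended at about -42°, a turn of some 77–79°, which agrees with the 1.4 rad end stop.
- **Key:** It is back in the same stand, upright and let go. Its top is at 0.141 m, the collar's top face is level at 0.090 m, and it sits about 1.5 mm from where it first stood.
- **Blade holder and bystanders:** In the final images the blade holder's position matches the one at the stop to within about 1.5 mm, which is the measuring error. Both bottles and the tip box look undisturbed.

No check failed. One rear-slot reading gave -32°, taken while the key partly hid the screw. It read about -42° once the view was clear.

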